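# Snap the card clip onto the counter rail and slide it to the collar

## Task

Pick up the spring clip (the small card holder with two steel jaws) and press it straight down onto the sprung counter rail, a few centimetres to the right of the black collar, just hard enough (the rail must never be driven to the bottom of its travel) for both jaws to snap past the widest part of the tube and the clip to sit fully home. Then slide it left along the rail until it rests gently against the collar (under 20 N) without shifting the collar, and let go, leaving it upright. Leave the other things on the counter where they are.

Things in the scene. Friction and masses are not known exactly. Their poses are not given: they have to be found in the camera images.
- clip: Spring clip (card holder), 44 x 34 x 76 mm, 100 g, standing on its jaws. Origin: axis of its round channel, 13 mm above the counter at the start and on the rail's axis when seated. z up, y along the channel; same after a half turn about z. Grey saddle 44 x 32 mm at z = 12 to 21 mm, its flat underside seats on the tube. Two sprung steel jaws below, outer faces at x = +-20 mm.
- clip_tab (a point): Middle of the clip's upright grip tab, 42 mm above the clip's origin; axes as the clip's. Plain grey tab with fine ribs, 14 mm thick (x), 34 mm wide (y), from z = 21 to 63 mm above the clip's origin: pinch it across x.
- clip_mouth (a point): Middle of the clip's mouth, 9.6 mm under the clip's origin, between two round lips (radius 3.5 mm, 32 mm long in y, 16.5 mm gap). They first touch the tube with the clip's origin about 20 mm over the rail's axis. The snap takes 12 to 19 N of push, by friction; the push then drops suddenly. Once snapped, the jaws hold the saddle on the tube; pulling it off takes about as much.
- rail: Polished steel tube, 24 mm across, 314 mm long, in two forked posts (22 mm wide in y, centred at y = +-165 mm, tops 127 mm over the counter) on a fixed foot plate. Origin: middle of the tube on its axis, 110 mm over the counter at rest; y along the tube to the robot's left, z up. Carried on springs, it sinks level under a push.
- collar: Black stop collar clamped on the rail, a disc 34 mm across and 14 mm long in y, a small screw on top. Origin: its centre, on the rail's axis; axes as the rail's. It slips only from about 40 N. A clip touching it has its origin 23 mm from the collar's. A seated clip slides on the rail with about 2 to 7 N, more while pressed down.
- rail_top (a point): Highest line of the tube at its middle, 12 mm over the rail's origin; axes as the rail's, moves with it. The springs give from about 2 N of push on, then about 2.2 mm per newton, so the rail sinks 24 to 42 mm before the clip snaps on, then springs up into it. Its travel ends 52 mm down. It comes back up when the push is taken off.
- cup: Bystander, leave alone: Small purple espresso cup, 94 mm over its handle, 52 mm tall. Origin under its middle, z up.
- tape_roll: Bystander, leave alone: Roll of tan tape lying flat, 96 mm across, 25 mm high. Origin under its middle, z up.
- marker: Bystander, leave alone: Red and white felt marker lying down, 135 mm long, 16 mm thick. Origin under its middle, z up.
- honey_jar: Bystander, leave alone: Glass jar with grey lid, 70 mm across, 102 mm tall. Origin under its middle, z up.
- deli_tub: Bystander, leave alone: Clear food tub, 101 x 101 mm, 51 mm tall. Origin under its middle, z up.
- order_pad: Bystander, leave alone: Black order pad, 150 x 105 x 16 mm, with a pen on it. Origin under its middle, z up.
Things that resemble listed ones, but are neither listed nor needed, are in the scene too. What is shaped like the clip but pink is not meant.

How it is judged:
By the outcome, as a careful person would: the job done as asked, in the order asked, and still so for the second after the job is handed in, with the robot touching nothing.
It also fails if it takes over 67 s, if anything falls off the work surface, if the arm or the gripper's body presses on something with over 40 N, if the wrist force passes 120 N, or if a joint passes its speed limit or range.

## Robot

A 6-joint arm with a two-finger parallel gripper is mounted at the origin on a cart in front of the work surface, level with it; the furniture and walls round the work are solid. World frame = base frame: x ahead of the robot, y to its left, z up, the work surface at z = 0. Lengths are in m, angles in rad, forces in N, time in s.
With the tool pointing down it reaches from about 0.3 to 0.875 m from the base axis. Payload 6.4 kg.
Tool frame: the origin (TCP) lies midway between the tips of the shut fingers; the grasp point (between the pads) lies 19 mm behind it (ctrl.tcp_to_grasp is the distance from the TCP to the grasp point, in m); z points along the fingers, y is the direction in which the jaws open and shut (so a half turn about z gives the same grasp; the last joint's range is limited). The gripper opens to 85 mm and grips with 20 to 120 N. Pads are 22 mm wide; open, the fingers measure 114 mm over their backs; the gripper's body (76 mm by 85 mm) begins 54 mm behind the grasp point. The pads swing forward as they close: fully open they stand 13 mm farther back than shut.
Start: joints at [-1.46, 0.181, 1.607, -0, 1.354, -0.206], TCP at [0.179, -0.546, 0.231] pointing down, gripper open.
Joint ranges: [-2.99, 2.99], [-0.89, 2.07], [0.3, 2.58], [-1.14, 4.28], [0, 2.63], [-3.12, 3.12]. Speed limits (rad/s): [2.57, 2.57, 3.01, 3.14, 3.14, 3.14].

## Interface

Orientations are given as a unit quaternion [w, x, y, z].
In Python, from bench import monitor, imaging, order, spotter, ctrl gives the robot as it stands.
- The arm moves only by the shell command python3 -m pendant 'ROWS'. ROWS is JSON, a list that holds one entry, the list of rows, each a list of 5 numbers: the shift along the world's x, y, z in mm, then the turn about the world's z in degrees, then the finger opening in mm, from 0 to 85.4. A call has 1 to 8 rows; each row shifts and turns the commanded pose from where the row before left it; what a row does not reach is not made up. A row lasts 1/8 s, in which the tool goes at most 62.5 mm and 10.7 degrees, less where a joint would pass 70% of its speed; a pose out of reach is approached as far as the arm can. A call with a gripper value outside its range is refused whole. The fingers move at their own pace and stop on an object; the grip force is fixed at half the most. Time passes only in rows, so rows that do not move let the fingers close. It gives the time, the measured TCP pose, the force and the opening at its end, in the units of the state.
- monitor.get_obs(): the state, without advancing time (a new reading comes with each control period).
- imaging.camera(name): name is "scene" or "top" or "wrist"; returns a dict with "img" (420x560x3 uint8, red, green, blue), "vfov" (degrees; the focal length in pixels is half the picture's height over the tangent of half this angle, whatever the lens; pixels are square), "cx", "cy" (the principal point, pixels), "distortion" ([k1, k2, p1, p2, k3] as OpenCV has them; the pictures are not rectified), "origin" and "orientation" of the camera in the world. Camera axes: x right, y down, z forward; pixel columns grow to the right and rows downward; lengths in m; the calibration is good to about 2 mm. A picture is of the moment at which its call begins. There is no depth.
- order.hand_in(): hands the job in, once; it reports no verdict.
Trained networks look in the newest picture that a camera, given by its name, has taken for a name from the list of things; names that differ only in an ending like _2 or _b are one class to them, and where a whole thing is asked for, a point or a joint stands for the part that bears it (a point fixed in the world has none). Each returns a list of dicts, best first, with "confidence" (0 to 1); they miss things now and then, are a little off and sometimes report something else, mostly with a low value. They report only what shows in the picture. A call takes as long as a camera call. They do not tell look-alikes from the thing itself.
- spotter.recognise(camera, thing): "at" ([x, y, z] in m, in the coordinates of the camera as it stood for that picture, good to about 4 mm: the middle of the surface that is visible of it).
- spotter.tip_of(camera, thing): "at" ([x, y, z] in m, in the coordinates of the camera as it stood for that picture, good to about 4 mm: a listed point, or the origin of a listed thing).
The state is a dict: "time_s": time; "q": joint angles; "dq": joint speeds; "joint_efforts": joint torques, N m; "eef_pos": TCP position; "eef_rot": TCP orientation; "wrist_force": force on the tool from outside, world axes, zero at the start; "torque": the same for the moment, N m; "opening": opening from 0.0 (shut) to 1.0 (fully open).
Only numpy, scipy, OpenCV 4.12 (cv2) and the standard library are available. Lean on these libraries where they do the work, as an engineer would, in place of code of your own. Each camera call takes 0.05 s, during which the arm holds its last target. There are 200 camera calls.

## Working session

There is one attempt and no reset: what is moved stays moved. The work goes in short steps, Python scripts to look and compute and a shell command to move; the robot and the scene stay as the last step left them, time stands still between calls to the robot, and variables do not carry over. Pictures are saved under pics/ and viewed, about 8 in all and at most 12, crops included, and the job is handed in when it is done.

```bash
mkdir -p pics; cat > h.py <<'E'
import numpy as np, cv2
from scipy.spatial.transform import Rotation as R
from bench import monitor, imaging, order, spotter, ctrl
def rot(q): return R.from_quat([q[1],q[2],q[3],q[0]]).as_matrix()
def cam(n):
    c=imaging.camera(n); h=c["img"].shape[0]
    f=h/2/np.tan(np.radians(c["vfov"])/2)
    c["K"]=np.array([[f,0,c["cx"]],[0,f,c["cy"]],[0,0,1]]); c["R"]=rot(c["orientation"]); c["o"]=np.array(c["origin"]); c["d"]=np.array(c["distortion"],float)
    return c
def save(c,name,box=None,s=1):
    im=c["img"][:,:,::-1]
    if box: im=im[box[1]:box[3],box[0]:box[2]]
    cv2.imwrite("pics/"+name,cv2.resize(im,None,fx=s,fy=s,interpolation=cv2.INTER_CUBIC))
def world(c,p): return c["R"]@np.array(p)+c["o"]
def pix(c,p):
    pc=c["R"].T@(np.array(p,float)-c["o"]); return cv2.projectPoints(pc.reshape(1,3),np.zeros(3),np.zeros(3),c["K"],c["d"])[0].ravel()
def onplane(c,uv,axis,val):
    n=cv2.undistortPoints(np.array([[uv]],float),c["K"],c["d"]).ravel()
    r=c["R"]@np.array([n[0],n[1],1]); return c["o"]+r*(val-c["o"][axis])/r[axis]
def find(c,n,t,fn="tip_of"):
    return [(np.round(world(c,d["at"]),4).tolist(),np.round(pix(c,world(c,d["at"]))).tolist(),round(d["confidence"],2)) for d in getattr(spotter,fn)(n,t)]
E
cat > a.py <<'E'
from h import *
np.set_printoptions(suppress=True,precision=4)
for n in("scene","top"):
    c=cam(n); save(c,n+"0.png",s=1.4); print(n,c["o"],c["R"][:,2])
    for t in("clip","clip_tab","clip_mouth","rail","collar","rail_top","cup","tape_roll","marker","honey_jar","deli_tub","order_pad"): print(t,find(c,n,t))
print(monitor.get_obs(),ctrl.tcp_to_grasp)
E
python3 a.py
```

```text
scene [-0.5132 -0.5923  0.9166] [ 0.6928  0.4715 -0.5456]
clip [([0.4721, -0.2549, 0.0159], [367.0, 275.0], 0.53), ([0.5364, -0.1574, 0.0114], [349.0, 255.0], 0.43)]
clip_tab [([0.4703, -0.2565, 0.0547], [369.0, 266.0], 0.59), ([0.5356, -0.16, 0.0563], [351.0, 245.0], 0.58)]
clip_mouth [([0.4729, -0.2593, 0.0084], [368.0, 277.0], 0.79), ([0.5359, -0.1585, 0.0091], [349.0, 256.0], 0.55)]
rail [([0.5016, 0.1086, 0.1104], [281.0, 212.0], 0.79), ([0.4684, -0.2562, 0.0547], [369.0, 267.0], 0.66)]
collar []
rail_top [([0.501, 0.1168, 0.1264], [279.0, 208.0], 0.84)]
cup [([0.4248, -0.4186, 0.0027], [410.0, 307.0], 0.69)]
tape_roll [([0.5365, -0.4183, -0.0026], [422.0, 287.0], 0.71), ([0.499, 0.1081, 0.1079], [281.0, 213.0], 0.33)]
marker [([0.459, -0.1598, 0.0019], [339.0, 269.0], 0.45)]
honey_jar [([0.5412, 0.4175, 0.0018], [226.0, 207.0], 0.42)]
deli_tub [([0.4365, 0.4224, 0.0049], [207.0, 217.0], 0.57)]
order_pad [([0.4838, 0.5707, 0.002], [190.0, 202.0], 0.76), ([0.5357, -0.4159, 0.0014], [421.0, 286.0], 0.42)]
top [0.2707 0.0683 1.5916] [ 0.1515  0.0098 -0.9884]
clip [([0.4699, -0.2544
[... 814 characters left out ...]
, 0.9), ([0.4689, -0.253, 0.0126], [384.0, 226.0], 0.54)]
deli_tub [([0.4357, 0.4164, 0.0023], [177.0, 237.0], 0.65)]
order_pad [([0.477, 0.5759, 0.0009], [128.0, 224.0], 0.83), ([0.4572, -0.1589, 0.001], [354.0, 230.0], 0.22)]
{'time_s': 1.3, 'q': array([-1.4603,  0.1808,  1.607 ,  0.    ,  1.3538, -0.2063]), 'dq': array([-0.0006, -0.0009,  0.0008,  0.0018,  0.0001, -0.0002]), 'joint_efforts': array([ -0.0018, -44.4853, -35.1679,  -0.0004,   0.001 ,  -0.    ]), 'eef_pos': array([ 0.1791, -0.5464,  0.2313]), 'eef_rot': array([0.    , 0.9875, 0.1577, 0.    ]), 'wrist_force': array([-0.7851,  0.0857,  0.5886]), 'torque': array([-0.0522,  0.0176,  0.0036]), 'opening': 0.9978272858769593} 0.0187
```

```bash
python3 - <<'E'
import cv2,numpy as np
s=cv2.imread("pics/scene0.png");t=cv2.imread("pics/top0.png")
z=1.4
a=s[int(180*z):int(320*z),int(230*z):int(450*z)];b=t[int(180*z):int(260*z),int(220*z):int(440*z)]
a=cv2.resize(a,None,fx=2.5,fy=2.5);b=cv2.resize(b,(a.shape[1],int(b.shape[0]*a.shape[1]/b.shape[1])))
o=np.vstack([a,b]);k=min(800/o.shape[1],600/o.shape[0]);cv2.imwrite("pics/crop0.png",cv2.resize(o,None,fx=k,fy=k,interpolation=cv2.INTER_AREA));print(k*2.5*1.4, k*a.shape[0])
E
```

```text
2.7131782945736433 381.3953488372093
```

View pics/scene0.png

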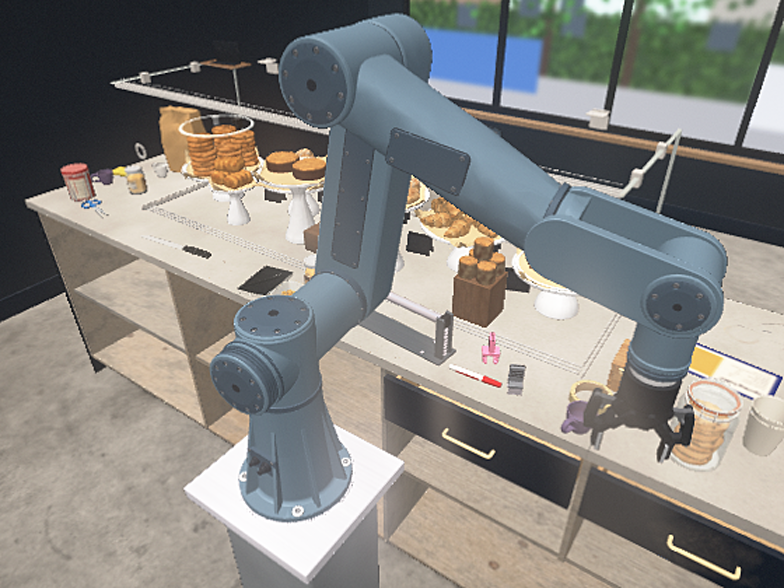

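View pics/crop0.png

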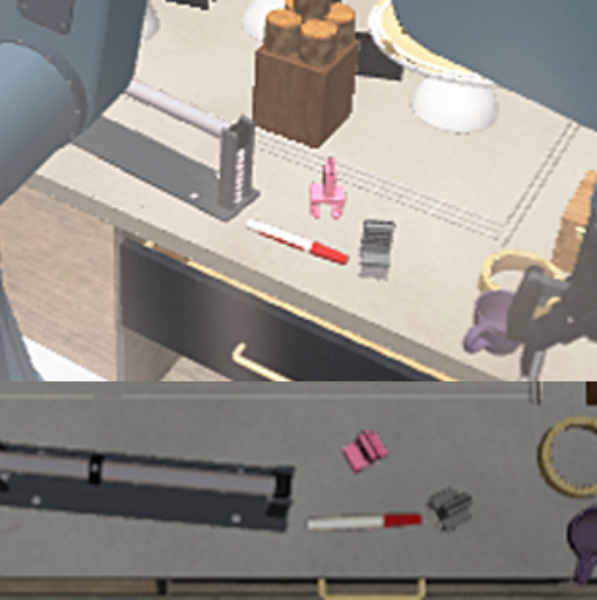

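Candidates: the grey clip at scene (368,271) / top (384,226), and a pink one at (350,248) / (354,204). The task rules out pink, so the grey clip is the one. The enlarged crop shows it on its jaws next to the red marker tip. Collar: top (255,211).

```bash
python3 -m pendant '[[[40,40,0,0,85],[40,40,0,0,85],[40,40,0,0,85],[40,40,0,0,85],[40,40,0,0,85],[40,40,0,0,85],[40,40,0,0,85],[0,0,0,0,85]]]'
cat > b.py <<'E'
import sys
from h import *
c=cam("wrist"); save(c,sys.argv[1],s=1.4); print(c["o"],c["R"][:,2])
for t in sys.argv[2:]:
    print(t,find(c,"wrist",t))
o=monitor.get_obs(); print(o["time_s"],o["eef_pos"],o["eef_rot"],o["wrist_force"],o["q"],o["opening"])
E
python3 b.py w1.png clip clip_tab clip_mouth marker
```

```text
time_s: 2.3
eef_pos: [0.4613, -0.2634, 0.2314]
eef_rot: [-0.0, 0.987, 0.161, 0.0]
wrist_force: [0.1, -0.5, -1.1]
opening: 0.993
[ 0.52631696 -0.24145069  0.37435817] [-0.25684588 -0.08437267 -0.9627624 ]
clip [([0.5355, -0.154, 0.0119], [203.0, 84.0], 0.81), ([0.47, -0.2577, 0.016], [278.0, 176.0], 0.8)]
clip_tab [([0.5392, -0.1576, 0.0543], [197.0, 76.0], 0.85), ([0.4681, -0.2576, 0.0537], [277.0, 184.0], 0.75)]
clip_mouth [([0.5369, -0.1595, 0.0032], [210.0, 85.0], 0.58)]
marker [([0.4542, -0.1553, 0.0056], [186.0, 159.0], 0.65)]
2.55 [ 0.45836457 -0.26745769  0.23126252] [ 7.98598505e-05  9.87620214e-01  1.56863901e-01 -1.50908558e-04] [-0.00592158 -0.21644834  0.05235709] [-7.51834528e-01  8.17829391e-02  1.71782970e+00 -3.45269050e-04
  1.34203939e+00  5.04011228e-01] 0.9922343794409968
```

View pics/w1.png

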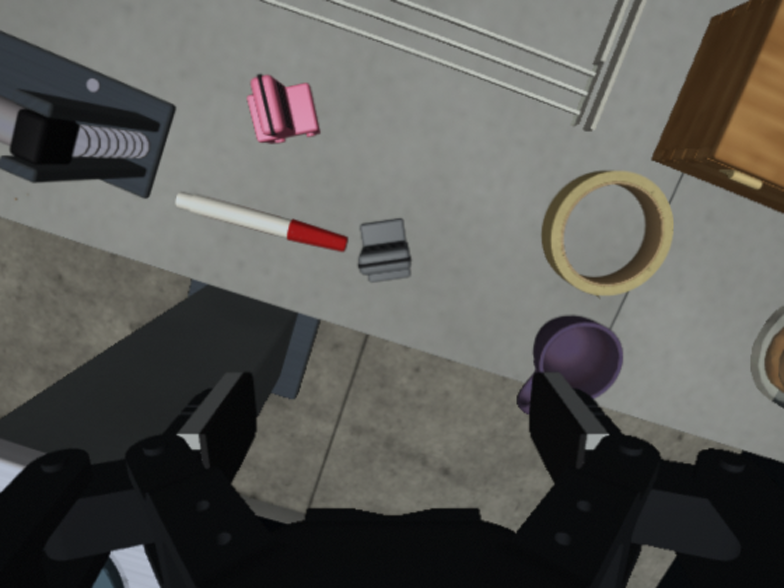

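The picture shows the grey clip at display (384,250), with its tab's top edge running from (359,258) to (408,248). The marker is to its left and the rail's right post is at upper left.

```bash
python3 - <<'E'
from h import *
c=cam("wrist")
g=lambda u,v,z:onplane(c,(u/1.4,v/1.4),2,z)
a,b=g(359,261,.073),g(409,250,.073); print(a,b,np.linalg.norm(a-b),np.degrees(np.arctan2(*(b-a)[1::-1])))
# saddle far edge z=34mm
a,b=g(361,223,.034),g(403,219,.034); print(a,b,np.linalg.norm(a-b),np.degrees(np.arctan2(*(b-a)[1::-1])))
# foot plate edge
a,b=g(0,33,.0),g(174,104,.0); print(a,b,np.degrees(np.arctan2(*(b-a)[1::-1])))
a,b=g(174,104,.0),g(150,196,.0); print(a,b,np.degrees(np.arctan2(*(b-a)[1::-1])))
print("tool y",rot(monitor.get_obs()["eef_rot"])[:,1])
save(c,"w1b.png",(240,140,310,210),8)
E
```

```text
[ 0.460384   -0.24326336  0.073     ] [ 0.47746207 -0.27207321  0.073     ] 0.033491314049798736 -59.34115599766144
[ 0.47940896 -0.23609432  0.034     ] [ 0.49158802 -0.26411025  0.034     ] 0.03054868119324136 -66.50449115549445
[0.5299911  0.07064655 0.        ] [ 0.51776509 -0.07271465  0.        ] -94.87445650948216
[ 0.51776509 -0.07271465  0.        ] [ 0.44395266 -0.06814586  0.        ] 176.4580607770659
tool y [ 3.09514702e-01 -9.50894656e-01  5.46656705e-05]
```

View pics/w1b.png

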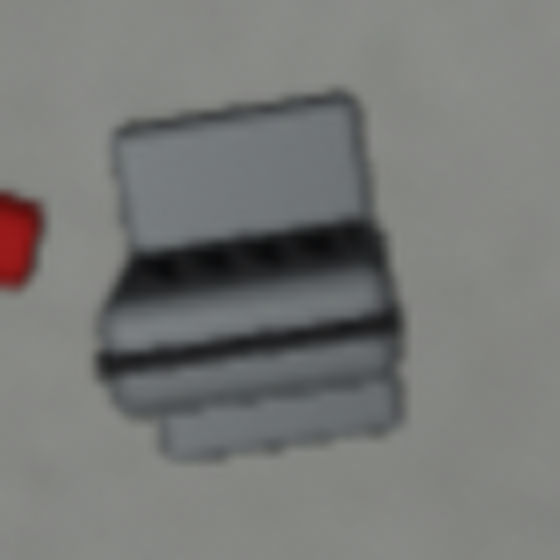

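```bash
python3 - <<'E'
from h import *
c=cam("wrist")
def L(u,v,u2,v2,z):
    a,b=[onplane(c,(240+x/8,140+y/8),2,z) for x,y in((u,v),(u2,v2))]
    print((a+b)/2,np.linalg.norm(a-b),np.degrees(np.arctan2(*(b-a)[1::-1])))
L(118,128,350,95,.034);L(100,362,398,322,.076);L(105,310,390,272,.076);L(125,412,395,378,.076);L(170,460,400,430,.034)
for p in(.055,.076):print(pix(c,(.469,-.257,p)))
E
```

```text
[ 0.48810987 -0.24551005  0.034     ] 0.029625176609937985 -63.92338793095119
[ 0.46835691 -0.25499107  0.076     ] 0.034076198218885835 -64.18316209816473
[ 0.47385472 -0.25306618  0.076     ] 0.03241881609590283 -64.27572769001871
[ 0.46292337 -0.2580447   0.076     ] 0.030999537493799405 -64.61149006340052
[ 0.44904613 -0.26487814  0.034     ] 0.0302879839173968 -64.30596968610921
[273.86383338 178.77792378]
[273.41173644 182.76325874]
```

```bash
python3 -m pendant '[[[10,12,0,10,85],[0,0,0,10,85],[0,0,-20,10,85],[0,0,-20,10,85],[0,0,-20,10,85],[0,0,-20,10,70],[0,0,0,10,70],[0,0,0,10,60]]]'; python3 -m pendant '[[[0,0,0,9,60],[0,0,-10,9,60],[0,0,-20,0,60],[0,0,0,0,60]]]'; python3 - <<'E'
from h import *
o=monitor.get_obs();y=rot(o["eef_rot"])[:,1];print(o["eef_pos"],np.degrees(np.arctan2(y[1],y[0])),o["wrist_force"],o["opening"])
c=cam("wrist");save(c,"w2.png",s=1);print(find(c,"wrist","clip_tab"),pix(c,(.4685,-.2552,.076)))
E
```

```text
time_s: 3.65
eef_pos: [0.4684, -0.2552, 0.1509]
eef_rot: [-0.0, 0.654, 0.757, -0.0]
wrist_force: [-1.1, 0.6, -0.1]
opening: 0.702
time_s: 4.15
eef_pos: [0.4677, -0.2543, 0.1199]
eef_rot: [-0.002, 0.53, 0.848, 0.0]
wrist_force: [0.2, -1.0, 0.3]
opening: 0.702
[ 0.46767504 -0.2543212   0.11990724] 26.049666527858108 [ 0.15230168 -0.99595877  0.29934963] 0.7023330936228737
[([0.4651, -0.2539, 0.0521], [277.0, 226.0], 0.91), ([0.5398, -0.1541, 0.0571], [457.0, 140.0], 0.91)] [280.58114606 242.12315112]
```

View pics/w2.png

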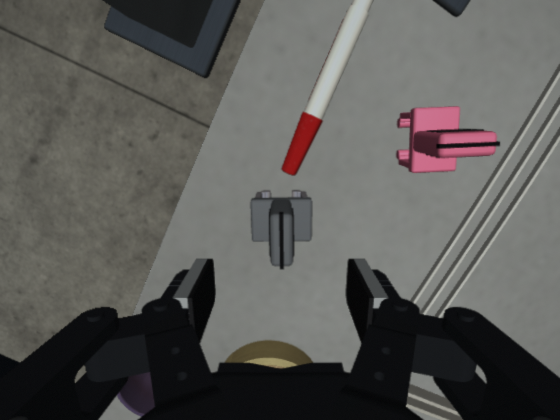

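The clip's tab is centred between the pads at (282,239), with the marker tip clear at (290,170). I'll descend and grip.

```bash
python3 -m pendant '[[[0,0,-40,0,60],[0,0,-30,0,60],[0,0,-10,0,60],[0,0,0,0,0],[0,0,0,0,0],[0,0,0,0,0],[0,0,0,0,0],[0,0,0,0,0]]]'; python3 -m pendant '[[[0,0,20,0,0],[0,0,40,0,0],[0,0,50,0,0],[0,0,50,0,0],[0,0,0,0,0]]]'
```

```text
time_s: 5.25
eef_pos: [0.4701, -0.2552, 0.0427]
eef_rot: [0.001, 0.529, 0.849, -0.0]
wrist_force: [-0.4, 0.4, 7.1]
opening: 0.154
time_s: 5.88
eef_pos: [0.4714, -0.2562, 0.2062]
eef_rot: [0.005, 0.529, 0.849, -0.001]
wrist_force: [-0.2, -0.6, -1.0]
opening: 0.154
```

```bash
python3 -m pendant '[[[0,0,40,0,0],[3,35,10,-5,0],[3,40,0,-5,0],[4,40,0,-5,0],[4,40,0,-5,0],[4,40,0,-5,0],[4,40,0,-6,0],[4,40,0,0,0]]]';python3 -m pendant '[[[0,0,0,0,0],[0,0,0,0,0]]]'; python3 b.py w3.png rail collar rail_top clip clip_mouth; python3 - <<'E'
from h import *
c=cam("top");save(c,"t3.png",(200,170,360,250),5)
for t in("collar","rail","rail_top"):print(t,find(c,"top",t))
E
```

```text
time_s: 6.88
eef_pos: [0.4943, 0.0221, 0.2498]
eef_rot: [-0.001, 0.737, 0.676, -0.001]
wrist_force: [0.2, 0.9, -0.7]
opening: 0.153
time_s: 7.12
eef_pos: [0.4946, 0.0205, 0.2503]
eef_rot: [-0.001, 0.736, 0.677, -0.001]
wrist_force: [0.3, -1.3, -0.7]
opening: 0.154
[0.50045235 0.08935815 0.39316844] [-0.02403556 -0.26946278 -0.96271081]
rail [([0.502, 0.1164, 0.1143], [280.0, 85.0], 0.75)]
collar [([0.5035, 0.1526, 0.113], [278.0, 36.0], 0.63)]
rail_top [([0.5003, 0.1162, 0.1229], [278.0, 84.0], 0.76)]
clip [([0.4985, 0.0203, 0.2214], [288.0, 249.0], 0.81)]
clip_mouth [([0.493, 0.0194, 0.2121], [278.0, 245.0], 0.74)]
7.425 [0.49513955 0.01981518 0.25122517] [-1.18714040e-05  7.36853282e-01  6.76052689e-01 -5.65770109e-05] [ 1.22621121  0.7639567  -0.37749057] [-1.99970967e-01 -1.74048969e-02  1.77877214e+00 -7.90070862e-05
  1.38031114e+00 -1.13944471e-01] 0.1533239562866405
collar [([0.5018, 0.1571, 0.1114], [255.0, 212.0], 0.38)]
rail [([0.4954, 0.1082, 0.1101], [271.0, 214.0], 0.87)]
rail_top [([0.4995, 0.1111, 0.1185], [270.0, 212.0], 0.64)]
```

View pics/w3.png

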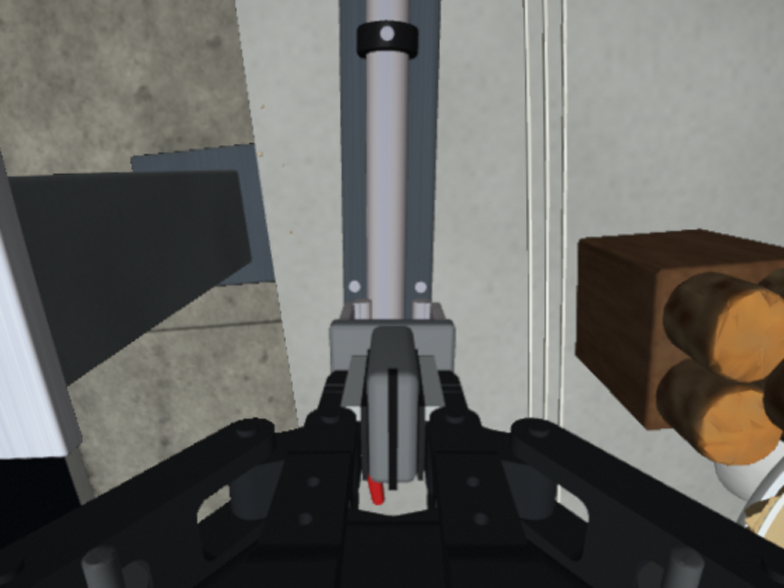

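The rail runs vertically in the picture at display u≈387, with the collar at (387,38). The clip is held with its saddle corners at (331,322) and (455,322), and looks level. Next I'll measure the tube axis and where the clip sits in the grip.

```bash
python3 - <<'E'
from h import *
np.set_printoptions(suppress=True,precision=4)
c=cam("wrist"); im=cv2.cvtColor(c["img"],cv2.COLOR_RGB2GRAY).astype(float)
P=[]
for v in range(45,200,10):
    g=np.gradient(cv2.GaussianBlur(im,(0,0),1)[v]); l=255+np.argmax(g[255:272]); r=282+np.argmin(g[282:300])
    a,b=onplane(c,(l,v),2,.112),onplane(c,(r,v),2,.112); P.append([*(a+b)[:2]/2,np.linalg.norm(b-a)])
P=np.array(P);k=np.polyfit(P[:,1],P[:,0],1);print(P[::4]);print("x=",k,"yaw",90-np.degrees(np.arctan(k[0])),"x@.1",np.polyval(k,.1),"res",np.std(P[:,0]-np.polyval(k,P[:,1])))
# collar near face bottom edge of black disc: near rim
for uv in((358,52),(417,52)): print("collar near",onplane(c,(uv[0]/1.4,uv[1]/1.4),2,.112))
print("screw",onplane(c,(387/1.4,33/1.4),2,.129))
# held clip saddle: corners
o=monitor.get_obs()
for z in(.21,.22,.23,.24,.25):
  a,b=[onplane(c,(u/1.4,322/1.4),2,z) for u in(331,455)];print(z,np.linalg.norm(a-b),(a+b)/2-o["eef_pos"],np.degrees(np.arctan2(*(b-a)[1::-1])))
y=rot(o["eef_rot"])[:,1];print(np.degrees(np.arctan2(y[1],y[0])),o["eef_pos"])
E
```

```text
[[0.5013 0.1463 0.021 ]
 [0.4987 0.1166 0.0216]
 [0.4955 0.0855 0.0213]
 [0.4926 0.0528 0.022 ]]
x= [0.0961 0.4873] yaw 84.50795361235934 x@.1 0.4969468445490153 res 0.00011663923552350491
collar near [0.4873 0.1532 0.112 ]
collar near [0.5199 0.1504 0.112 ]
screw [0.504  0.1572 0.129 ]
0.21 0.05156510799861836 [ 0.0009  0.0071 -0.0413] -4.837471773836102
0.22 0.04876636444628045 [ 0.0011  0.0104 -0.0313] -4.837471773836118
0.23 0.04596762089394254 [ 0.0014  0.0137 -0.0213] -4.837471773836102
0.24 0.04316887734160479 [ 0.0016  0.0171 -0.0113] -4.837471773836092
0.25 0.04037013378926688 [ 0.0019  0.0204 -0.0013] -4.837471773836101
-4.870926822180096 [0.4951 0.0204 0.2513]
```

```bash
python3 -m pendant '[[[1.5,40,0,0,0],[0,37,-10,0,0],[0,0,-30,0,0],[0,0,-25,0,0],[0,0,-5,0,0],[0,0,0,0,0]]]'; python3 - <<'E'
from h import *
np.set_printoptions(suppress=True,precision=4)
c=cam("wrist"); save(c,"w4.png",s=1.4)
im=cv2.cvtColor(c["img"],cv2.COLOR_RGB2GRAY).astype(float);o=monitor.get_obs();print(o["eef_pos"],o["wrist_force"],find(c,"wrist","collar"))
E
python3 - <<'E'
import sys;sys.path.insert(0,".")
from h import *
c=cam("scene"); print("scene",find(c,"scene","clip"),find(c,"scene","clip_mouth"))
E
```

```text
time_s: 8.43
eef_pos: [0.4969, 0.0975, 0.1817]
eef_rot: [0.0, 0.736, 0.677, 0.0]
wrist_force: [0.6, -0.5, -0.0]
opening: 0.155
[0.4973 0.0975 0.1823] [ 0.7056 -0.6514 -1.2264] [([0.4994, 0.1545, 0.1091], [277.0, 140.0], 0.93)]
scene [([0.5359, -0.1547, 0.0117], [349.0, 255.0], 0.7), ([0.5002, 0.0983, 0.1559], [283.0, 203.0], 0.49)] [([0.5006, 0.0943, 0.145], [284.0, 206.0], 0.74), ([0.5375, -0.1567, 0.0075], [349.0, 256.0], 0.61)]
```

View pics/w4.png

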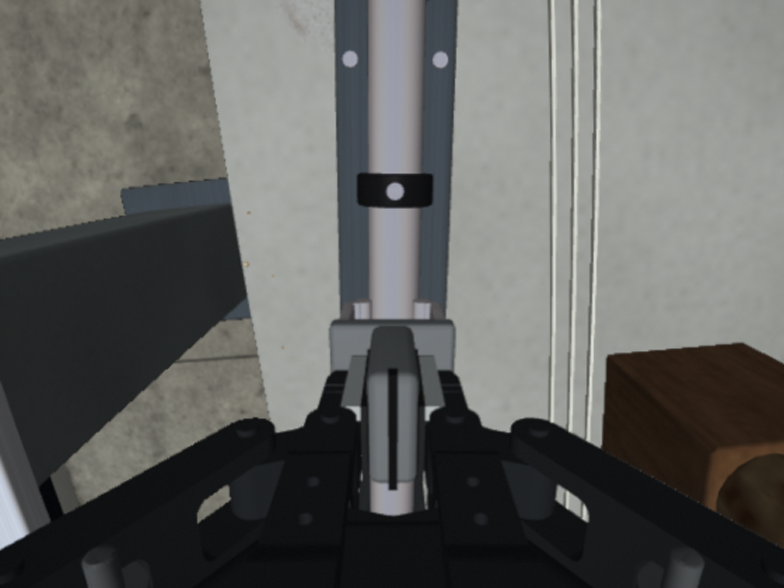

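The tube is centred at display u≈394 and the clip and jaws at 393, so they are aligned within about 0.5 mm. The collar is at (395,190), clear of the clip. I'll press in stages.

```bash
python3 -m pendant '[[[0,0,-8,0,0],[0,0,-8,0,0],[0,0,-4,0,0],[0,0,-4,0,0],[0,0,-4,0,0],[0,0,-4,0,0],[0,0,0,0,0]]]'; python3 -m pendant '[[[0,0,-4,0,0],[0,0,-4,0,0],[0,0,-2,0,0],[0,0,0,0,0]]]'
```

```text
time_s: 9.55
eef_pos: [0.4974, 0.0976, 0.1498]
eef_rot: [0.001, 0.736, 0.677, 0.001]
wrist_force: [0.7, 0.8, 4.5]
opening: 0.153
time_s: 10.05
eef_pos: [0.4975, 0.0976, 0.1404]
eef_rot: [0.001, 0.736, 0.677, 0.001]
wrist_force: [-0.8, -0.5, 9.3]
opening: 0.154
```

```bash
python3 -m pendant '[[[0,0,-3,0,0],[0,0,-3,0,0],[0,0,0,0,0]]]'; python3 -m pendant '[[[0,0,-2,0,0],[0,0,-2,0,0],[0,0,0,0,0]]]'; 
```

```text
time_s: 10.42
eef_pos: [0.4977, 0.0976, 0.1348]
eef_rot: [0.001, 0.736, 0.677, 0.001]
wrist_force: [-1.5, 0.1, 11.8]
opening: 0.152
time_s: 10.8
eef_pos: [0.4978, 0.0976, 0.131]
eef_rot: [0.001, 0.736, 0.677, 0.001]
wrist_force: [-2.2, 0.1, 12.9]
opening: 0.155
```

```bash
python3 -m pendant '[[[0,0,-2,0,0],[0,0,-1,0,0],[0,0,0,0,0]]]'
```

```text
time_s: 11.18
eef_pos: [0.4979, 0.0976, 0.1282]
eef_rot: [0.001, 0.736, 0.677, 0.001]
wrist_force: [-1.5, -0.1, 14.4]
opening: 0.153
```

```bash
python3 -m pendant '[[[0,0,-2,0,0],[0,0,-1,0,0],[0,0,0,0,0]]]'; python3 -m pendant '[[[0,0,0,0,0]]]'
```

```text
time_s: 11.55
eef_pos: [0.4971, 0.0976, 0.124]
eef_rot: [0.0, 0.736, 0.677, 0.0]
wrist_force: [3.1, 0.4, 6.2]
opening: 0.155
time_s: 11.68
eef_pos: [0.4972, 0.0976, 0.124]
eef_rot: [0.0, 0.736, 0.677, 0.0]
wrist_force: [-0.3, 0.9, 8.2]
opening: 0.157
```

The force dropped from 14.4 to about 8 N, so the clip has snapped on. I'll ease the push off and look.

```bash
python3 -m pendant '[[[0,0,4,0,0],[0,0,4,0,0],[0,0,3,0,0],[0,0,0,0,0]]]'; python3 -m pendant '[[[0,0,1.5,0,0],[0,0,0,0,0]]]'; python3 b.py w5.png collar rail_top clip
```

```text
time_s: 12.18
eef_pos: [0.4971, 0.0977, 0.1347]
eef_rot: [0.0, 0.736, 0.677, 0.0]
wrist_force: [3.5, 0.3, 2.9]
opening: 0.154
time_s: 12.42
eef_pos: [0.4971, 0.0976, 0.136]
eef_rot: [0.0, 0.736, 0.677, 0.0]
wrist_force: [4.7, 0.9, 1.8]
opening: 0.157
[0.50261758 0.16645645 0.27891536] [-0.02154971 -0.26927384 -0.96282252]
collar [([0.501, 0.154, 0.106], [279.0, 145.0], 0.55)]
rail_top [([0.4991, 0.1151, 0.1175], [281.0, 225.0], 0.89)]
clip [([0.4977, 0.0976, 0.1072], [281.0, 250.0], 0.75)]
12.625 [0.49710448 0.09761546 0.13595685] [3.29793168e-04 7.36413997e-01 6.76530962e-01 4.17572817e-04] [5.47514519 1.43208791 1.77544298] [-4.08580956e-02  1.38679532e-01  1.86290341e+00  1.34943876e-04
  1.13895260e+00  4.37982294e-02] 0.15731993493210877
```

View pics/w5.png

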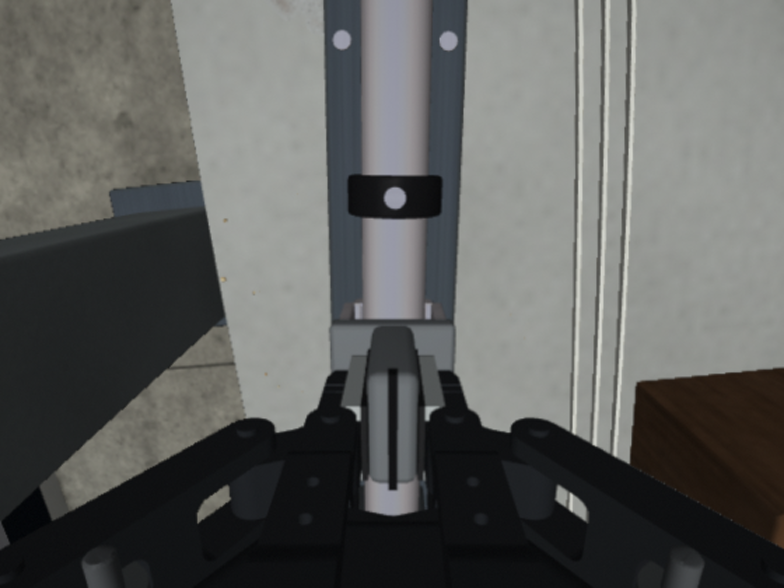

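The clip is seated around the tube. The collar is at (395,197), unmoved, with a visible gap of about 35 mm. There is a small +x side load, so I'll shift slightly and slide.

```bash
python3 -m pendant '[[[0.7,0,0,0,0],[0.2,2,0,0,0],[0.4,4,0,0,0],[0.5,5,0,0,0],[0.5,5,0,0,0],[0.5,5,0,0,0],[0.3,3,0,0,0],[0.1,1,0,0,0]]]'; python3 -m pendant '[[[0,0,0,0,0]]]'; python3 - <<'E'
from h import *
c=cam("wrist");save(c,"w6.png",(200,100,360,260),4);o=monitor.get_obs();print(o["eef_pos"],o["wrist_force"],find(c,"wrist","collar"))
im=cv2.cvtColor(c["img"],cv2.COLOR_RGB2GRAY).astype(int); print([(v,int(im[v,268:274].mean())) for v in range(120,240,3)])
E
```

```text
time_s: 13.62
eef_pos: [0.4995, 0.1215, 0.1355]
eef_rot: [0.0, 0.736, 0.677, -0.001]
wrist_force: [2.5, -6.0, 2.2]
opening: 0.152
time_s: 13.75
eef_pos: [0.4995, 0.1216, 0.1355]
eef_rot: [0.0, 0.736, 0.677, -0.001]
wrist_force: [2.8, -4.7, 3.0]
opening: 0.153
[0.49947679 0.12158607 0.13549482] [ 2.95439294 -3.94227778  2.50493334] [([0.5017, 0.1549, 0.1096], [279.0, 191.0], 0.56)]
[(120, 153), (123, 153), (126, 153), (129, 153), (132, 153), (135, 153), (138, 154), (141, 153), (144, 154), (147, 153), (150, 153), (153, 154), (156, 153), (159, 154), (162, 154), (165, 154), (168, 153), (171, 153), (174, 152), (177, 17), (180, 22), (183, 21), (186, 22), (189, 22), (192, 25), (195, 26), (198, 21), (201, 20), (204, 28), (207, 152), (210, 154), (213, 154), (216, 154), (219, 154), (222, 154), (225, 154), (228, 89), (231, 64), (234, 56), (237, 51)]
```

```bash
python3 - <<'E'
from h import *
c=cam("wrist");o=monitor.get_obs()
im=cv2.cvtColor(c["img"],cv2.COLOR_RGB2GRAY).astype(float); m=im[:,268:274].mean(1)
ed=[]
for lo,hi in((172,180),(202,210),(224,233)):
    g=np.abs(np.gradient(m))[lo:hi]; ed.append((g*np.arange(lo,hi)).sum()/g.sum())
z=[.127,.127,.131]
p=[onplane(c,(271,e),2,h) for e,h in zip(ed,z)]; print(ed,[x[1] for x in p],"collar len",p[0][1]-p[1][1],"gap",p[1][1]-p[2][1],o["eef_pos"])
E
```

```text
[np.float64(175.7234166182452), np.float64(205.17690875232776), np.float64(228.08187134502924)] [np.float64(0.1661528983716667), np.float64(0.15231895564361048), np.float64(0.14239881009543556)] collar len 0.013833942728056214 gap 0.009920145548174913 [0.49946496 0.1216053  0.13549859]
```

```bash
python3 -m pendant '[[[0.3,3,0,0,0],[0.3,3,0,0,0],[0.1,1.5,0,0,0],[0.1,0.5,0,0,0],[0,0.5,0,0,0]]]'; for i in 1; do python3 -m pendant '[[[0.05,0.5,0,0,0],[0.05,0.5,0,0,0]]]'; done; python3 - <<'E'
from h import *
c=cam("wrist");save(c,"w7.png",(200,100,360,260),4)
im=cv2.cvtColor(c["img"],cv2.COLOR_RGB2GRAY).astype(int); print([(v,int(im[v,268:274].mean())) for v in range(190,236,2)])
E
```

```text
time_s: 14.52
eef_pos: [0.5002, 0.1299, 0.1355]
eef_rot: [0.0, 0.736, 0.677, -0.001]
wrist_force: [2.9, -4.2, 3.0]
opening: 0.151
time_s: 14.78
eef_pos: [0.5004, 0.1309, 0.1355]
eef_rot: [0.0, 0.736, 0.677, -0.001]
wrist_force: [2.8, -4.5, 2.8]
opening: 0.157
[(190, 153), (192, 153), (194, 116), (196, 12), (198, 21), (200, 21), (202, 21), (204, 20), (206, 21), (208, 21), (210, 25), (212, 27), (214, 25), (216, 20), (218, 20), (220, 19), (222, 23), (224, 113), (226, 151), (228, 89), (230, 54), (232, 73), (234, 57)]
```

```bash
python3 -m pendant '[[[0.05,0.5,0,0,0],[0.05,0.5,0,0,0]]]'; python3 -m pendant '[[[0.05,0.5,0,0,0],[0,0.3,0,0,0]]]'; python3 -m pendant '[[[0.05,0.4,0,0,0],[0,0.3,0,0,0]]]'
```

```text
time_s: 15.08
eef_pos: [0.5004, 0.1319, 0.1355]
eef_rot: [0.0, 0.736, 0.677, -0.001]
wrist_force: [3.1, -5.2, 2.7]
opening: 0.155
time_s: 15.32
eef_pos: [0.5005, 0.1327, 0.1355]
eef_rot: [0.0, 0.736, 0.677, -0.001]
wrist_force: [2.7, -5.7, 2.7]
opening: 0.152
time_s: 15.58
eef_pos: [0.5006, 0.1332, 0.1355]
eef_rot: [0.001, 0.736, 0.677, -0.001]
wrist_force: [2.7, -6.3, 2.5]
opening: 0.153
```

```bash
python3 -m pendant '[[[0,0.3,0,0,0],[0,0.3,0,0,0]]]'; python3 -m pendant '[[[0,0,0,0,0]]]'; python3 - <<'E'
from h import *
c=cam("wrist");save(c,"w8.png",(200,140,360,260),5);o=monitor.get_obs();print(o["eef_pos"],o["wrist_force"])
im=cv2.cvtColor(c["img"],cv2.COLOR_RGB2GRAY).astype(int); print([(v,int(im[v,268:274].mean())) for v in range(196,236,2)])
E
```

```text
time_s: 15.82
eef_pos: [0.5005, 0.1333, 0.1354]
eef_rot: [0.001, 0.736, 0.677, -0.002]
wrist_force: [3.0, -8.9, 2.0]
opening: 0.156
time_s: 15.95
eef_pos: [0.5006, 0.1333, 0.1354]
eef_rot: [0.001, 0.736, 0.677, -0.002]
wrist_force: [2.5, -9.0, 1.9]
opening: 0.154
[0.50056065 0.13329021 0.13542834] [ 2.40936679 -7.85132349  2.81540023]
[(196, 153), (198, 143), (200, 31), (202, 16), (204, 22), (206, 20), (208, 21), (210, 20), (212, 21), (214, 23), (216, 27), (218, 26), (220, 22), (222, 19), (224, 19), (226, 19), (228, 30), (230, 54), (232, 73), (234, 57)]
```

View pics/w8.png

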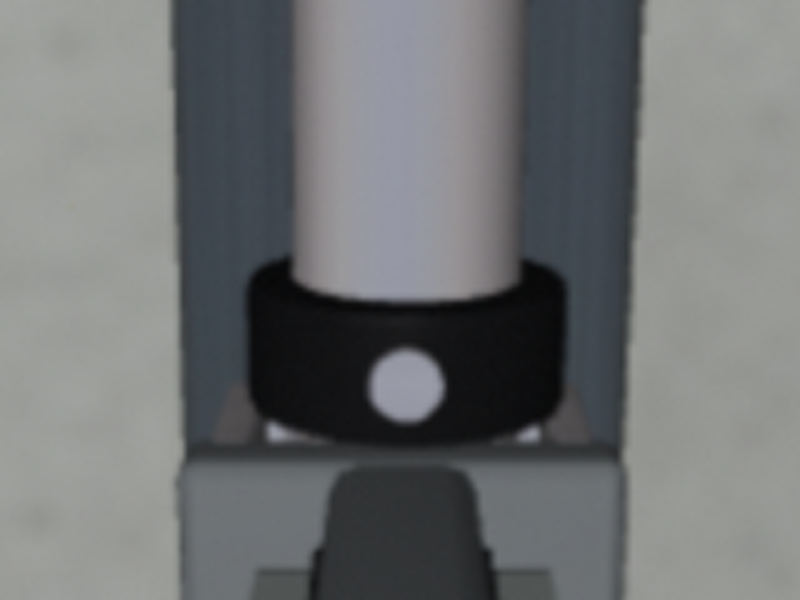

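```bash
python3 -m pendant '[[[0,0.4,0,0,0],[0,0,0,0,0]]]'; python3 -m pendant '[[[0,0.3,0,0,0],[0,0,0,0,0]]]'
```

```text
time_s: 16.25
eef_pos: [0.5006, 0.1334, 0.1354]
eef_rot: [0.001, 0.736, 0.677, -0.002]
wrist_force: [3.2, -10.2, 2.3]
opening: 0.158
time_s: 16.5
eef_pos: [0.5006, 0.1334, 0.1354]
eef_rot: [0.001, 0.736, 0.677, -0.002]
wrist_force: [2.8, -10.7, 2.6]
opening: 0.15
```

Contact is confirmed: the tool stalled at y=0.1334 while the push rose to about 10 N. I'll release and retreat.

```bash
python3 -m pendant '[[[0,0,0,0,20],[0,0,0,0,35],[0,0,0,0,50],[0,0,0,0,50],[0,0,0,0,50]]]'; python3 -m pendant '[[[0,0,10,0,50],[0,0,30,0,50],[0,0,50,0,50],[0,-20,40,0,50],[0,-40,0,0,50],[0,0,0,0,50]]]'; python3 b.py w9.png collar rail_top clip clip_tab; python3 - <<'E'
from h import *
a=cv2.imread("pics/w9.png");c=cam("scene");save(c,"s9.png",(230,160,420,310),3)
c=cam("top");print("top",find(c,"top","clip"),find(c,"top","collar"))
E
```

```text
time_s: 17.12
eef_pos: [0.5008, 0.136, 0.1357]
eef_rot: [-0.0, 0.736, 0.677, -0.0]
wrist_force: [-0.3, 0.7, -0.1]
opening: 0.587
time_s: 17.88
eef_pos: [0.5014, 0.0741, 0.2672]
eef_rot: [0.001, 0.737, 0.676, 0.001]
wrist_force: [0.3, 0.4, -0.7]
opening: 0.585
[0.50696685 0.14304236 0.41010609] [-0.02125093 -0.26991884 -0.96264854]
collar [([0.5025, 0.1541, 0.1127], [273.0, 107.0], 0.8)]
rail_top [([0.4973, 0.1165, 0.1218], [271.0, 153.0], 0.76)]
clip [([0.5044, 0.132, 0.109], [278.0, 133.0], 0.68), ([0.4989, 0.1146, 0.1135], [273.0, 154.0], 0.67), ([0.5355, -0.1563, 0.0101], [318.0, 339.0], 0.62)]
clip_tab [([0.4965, 0.134, 0.1507], [267.0, 133.0], 0.62), ([0.5408, -0.1546, 0.0555], [326.0, 359.0], 0.57)]
18.125 [0.50067176 0.07670374 0.26550875] [-3.73872737e-04  7.36084061e-01  6.76890015e-01 -1.52890952e-04] [-0.57970819  0.27156554 -0.71738249] [-8.28824334e-02 -2.71126576e-03  1.73515196e+00  2.85393469e-04
  1.40990911e+00  8.09234145e-04] 0.5863282352220688
top [([0.542, -0.1556, 0.012], [353.0, 204.0], 0.65), ([0.5008, 0.1332, 0.1085], [263.0, 212.0], 0.56)] []
```

View pics/w9.png

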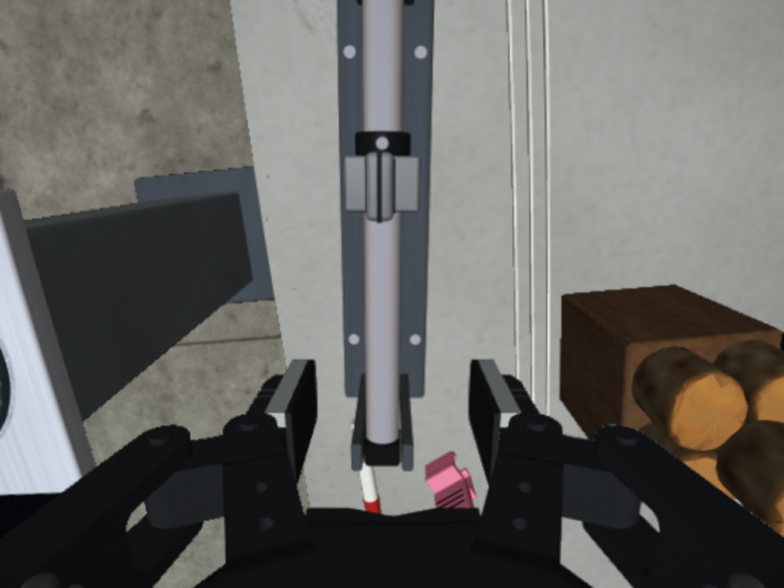

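View pics/s9.png

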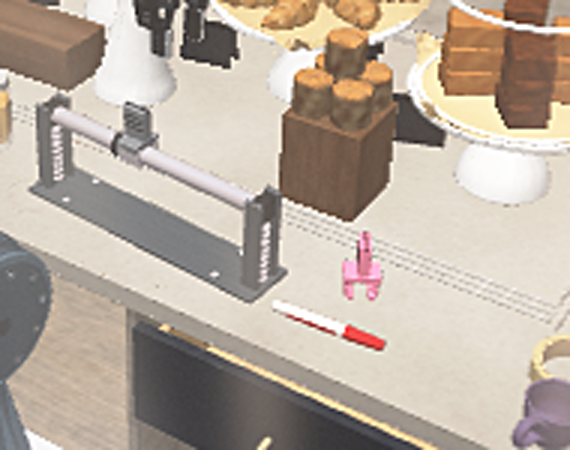

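```bash
python3 - <<'E'
from h import *
c=cam("wrist")
for z in(.110,.131,.173,):print(z,1.4*pix(c,(.5003,.1335,z)))
E
```

```text
0.11 [384.12215767 188.19274577]
0.131 [383.50103329 189.71298117]
0.173 [381.93082785 193.55696739]
```

```bash
python3 -c "
from bench import order; print(order.hand_in())"
```

```text
the job is handed in; nothing more can be done
None
```

The grey clip is seated upright on the rail, resting against the collar, and the gripper has let go. I handed the job in at about 18 s of the 67 s allowed; no verdict was reported.

- **Pressing on:** The push rose to about 14.4 N, then dropped to 6–8 N as the clip snapped on. From the forces I estimate the rail sank about 30 mm of its 52 mm travel, so it never reached the bottom.
- **Sliding to the collar:** Sliding took 4–6 N. At the collar the tool stopped moving while the total force rose to 10.7 N, which means about 5–6 N on the collar itself.
- **Last checks:** In the final pictures the clip sits against the collar and is upright to within about a degree. The collar measures within about 3 mm of where it started, which is measurement scatter. The marker and pink look-alike were still in place; I checked the other items less closely, but nothing went near them.
- **Disagreements:** Readings of how deep the clip sat in the grip differed by several millimetres (26 to 35 mm below the tool tip). I judged depth by force instead. Seating was inferred from force and height, plus the pictures; I had no close side view of the jaws. The last top-camera picture did not detect the collar, but the wrist camera did.

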